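# Sort two hinged puzzle cases into repair and stock

### The job

Two small hinged puzzle cases stand on the elm bench with their lids part open; they look alike, but the hinge of one is free and the other's is seized. Press each lid down from above: a free lid goes all the way shut (leave it so), a seized one gives a few degrees and jams. Then set the case with the seized hinge in the tilting wooden repair bin and the case with the free hinge on the round bamboo stock tray, each standing flat and upright within the walls or rim, set down rather than dropped, and let go.

Things in the scene. Friction and masses are not known exactly. Their poses are not given: they have to be found in the camera images.
- case_a: one of two hinged puzzle cases alike in all but the hinge: dark wooden box, length 64 (x), width 40 (y), height 24 mm, loose, about 170 g in all. Origin: centre of its underside, z up. Hinge on the top edge of the +x end (x +32, z 24 mm); the pale 64 x 40 x 6 mm lid rises from it towards -x, its free end at first 55 to 66 mm up, near x -22 mm. Shut, its top is 31 mm up. Grip the box low, across its width.
- case_b: the other case, same sizes, look and axes. One of the two has the seized hinge; only pressing tells which. A good place to press: on the lid above x -12 mm, y 0. A lid stays at the angle where it is left.
- lid_a (a joint): lid angle of case_a, rad: -0.05 to 0.03 at the start (part open, about 33 degrees above level), growing as the lid is pressed down, 0.58 fully shut. Both lids drag lightly (1 to 2 N where pressed); the seized one jams at about 0.13 and goes no farther (8 to 10 N is ample to tell), the free one goes on to 0.58.
- lid_b (a joint): lid angle of case_b in rad, read in the same way
- repair_bin: repair place: oblong wooden bin, red floor, on brass pivots between two dark wooden cheeks, locked level, fixed. Outside 190 (x) by 150 mm (y), inside 176 by 136 mm; 228 mm long in x with the cheeks. Origin: on the bench under its centre; inner floor 19 mm and wall tops 57 mm above the bench.
- stock_tray: stock place: round bamboo tray, fixed, 204 mm across its rim, about 180 mm inside. Origin: on the bench under its centre; inner floor 6 mm and rim 18 mm above the bench.

How it is judged:
By the outcome, as a careful person would: the job done as asked, in the order asked, and still so for the second after the job is handed in, with the robot touching nothing.
It also fails if it takes over 67 s, if anything falls off the work surface, if the arm or the gripper's body presses on something with over 40 N, if the wrist force passes 120 N, or if a joint passes its speed limit or range.

### The arm

A 6-joint arm with a two-finger parallel gripper is mounted at the origin on the work surface. World frame = base frame: x ahead of the robot, y to its left, z up, the work surface at z = 0. Lengths are in m, angles in rad, forces in N, time in s.
With the tool pointing down it reaches from about 0.35 to 0.8 m from the base axis. Payload 7.3 kg.
Tool frame: the origin (TCP) lies where the fingers leave the gripper's body, on its centre line; the fingertips stand 73 mm ahead of it and the grasp point (between the pads) lies 54 mm ahead of it; z points along the fingers, y is the direction in which the jaws open and shut (so a half turn about z gives the same grasp; the last joint's range is limited). The gripper opens to 85 mm and grips with 20 to 120 N. Pads are 22 mm wide; open, the fingers measure 114 mm over their backs; the gripper's body (76 mm by 85 mm) begins 54 mm behind the grasp point. The pads swing forward as they close: fully open they stand 13 mm farther back than shut.
Start: joints at [1.02, 0.342, 1.524, -0, 1.275, -0.146], TCP at [0.207, 0.483, 0.304] pointing down, gripper open.
Joint ranges: [-2.53, 2.53], [-0.77, 2.02], [0.04, 2.7], [-1, 4.14], [0.28, 2.66], [-3.11, 3.11]. Speed limits (rad/s): [2.57, 2.57, 3.14, 3.14, 3.14, 3.14].

### API

Orientations are given as a 3x3 rotation matrix whose columns are the frame's x, y, z axes.
In Python, from cell import get_state, get_image, camera_info, finish_job, spot_in, spot_point gives the robot as it stands.
- The arm moves only by the tool send_rows, never from a script. Its argument "deltas" is a list of rows, each a list of 7 numbers: the closure, from 0 (fully open) to 1 (shut), then the shift along the tool's x, y, z in mm, then the turn, a rotation vector about the tool's x, y, z in rad. In form: [[fingers, tx, ty, tz, ax, ay, az], ...]. A call has 1 to 12 rows; each row is the pose to reach, as a shift and turn from the pose commanded when the call began, along the tool's axes at that moment; what a row does not reach only later rows make up. A row lasts 1/8 s, in which the tool goes at most 62.5 mm and 10.7 degrees, less where a joint would pass 70% of its speed; a pose out of reach is approached as far as the arm can. A call with a gripper value outside its range is refused whole. The fingers move at their own pace and stop on an object; "squeeze" is the grip in N (left out, the last holds). Time passes only in rows, so rows that repeat a pose let the fingers close. It gives the time, the measured TCP pose, the force and the opening at its end, in the units of the state.
- get_state(): the state, without advancing time (a new reading comes with each control period).
- get_image(name): name is "side" or "top" or "wrist"; returns the picture (420x560x3 uint8, red, green, blue); there is no depth.
- camera_info(name): a dict with "fx", "fy", "cx", "cy" (pixels), "k1" (the pictures are not rectified: a ray, as slopes to the right and down, at radius r is drawn at 1 + k1 r^2 times it, then the intrinsics apply), "world_to_cam" (4x4, takes a point from world to camera coordinates); the wrist camera has in their place "tool_from_camera" (4x4, takes a point from camera to tool coordinates, whose origin is the TCP and whose axes are the flange's). Camera axes: x right, y down, z forward; pixel columns grow to the right and rows downward; lengths in m; the calibration is good to about 2 mm. A picture is of the moment at which its call begins: read the wrist's pose just before it. camera_info takes no time and is no camera call.
- finish_job(): hands the job in, once; it reports no verdict.
Trained networks look in the newest picture that a camera, given by its name, has taken for a name from the list of things; names that differ only in an ending like _2 or _b are one class to them, and where a whole thing is asked for, a point or a joint stands for the part that bears it (a point fixed in the world has none). Each returns a list of dicts, best first, with "confidence" (0 to 1); they miss things now and then, are a little off and sometimes report something else, mostly with a low value. They report only what shows in the picture. A call takes as long as a camera call.
- spot_in(camera, query): "bbox" ([left, top, right, bottom] in pixels, round what is visible of it).
- spot_point(camera, query): "position" ([column, row] in pixels: a listed point, or the origin of a listed thing).
The state is a dict: "clock": time; "joint_pos": joint angles; "joint_velocities": joint speeds; "joint_torque": joint torques, N m; "tool_pos": TCP position; "ee_rot": TCP orientation; "ft_force": force on the tool from outside, world axes, zero at the start; "wrist_torque": the same for the moment, N m; "gripper_width": finger opening in m.
Only numpy, scipy, OpenCV 4.12 (cv2) and the standard library are available. Lean on these libraries where they do the work, as an engineer would, in place of code of your own. Each camera call takes 0.05 s, during which the arm holds its last target. There are 200 camera calls.

## Working session

There is one attempt and no reset: what is moved stays moved. The work goes in short steps, Python scripts to look and compute and a tool call to move; the robot and the scene stay as the last step left them, time stands still between calls to the robot, and variables do not carry over. Pictures are saved under pics/ and viewed, about 8 in all and at most 12, crops included, and the job is handed in when it is done.

Besides the shell and the picture viewer there is one more tool, called after "Request:" as a command line: name --pt "numbers of a row" for each row, then --argument value for the rest. send_rows: Moves the arm, as the interface text tells. Its arguments: {"type":"object","properties":{"deltas":{"type":"array","items":{"type":"array","items":{"type":"number"}}},"squeeze":{"type":"number"}},"required":["deltas"]}

```bash
ls; mkdir -p pics; cat > h.py <<'E'
import numpy as np, cv2
from cell import *
def ray(cam,px,st=None):
    i=camera_info(cam)
    K=np.array([[i['fx'],0,i['cx']],[0,i['fy'],i['cy']],[0,0,1.]])
    p=cv2.undistortPoints(np.array([[px]],float),K,np.array([i['k1'],0,0,0.]))[0,0]
    d=np.array([p[0],p[1],1.])
    if cam=='wrist':
        T=np.eye(4);T[:3,:3]=st['ee_rot'];T[:3,3]=st['tool_pos'];M=T@np.array(i['tool_from_camera'])
    else: M=np.linalg.inv(np.array(i['world_to_cam']))
    return M[:3,3],M[:3,:3]@d
def at_z(cam,px,z,st=None):
    o,d=ray(cam,px,st);return o+d*(z-o[2])/d[2]
def proj(cam,P,st=None):
    i=camera_info(cam)
    if cam=='wrist':
        T=np.eye(4);T[:3,:3]=st['ee_rot'];T[:3,3]=st['tool_pos'];W=np.linalg.inv(T@np.array(i['tool_from_camera']))
    else: W=np.array(i['world_to_cam'])
    q=(W@np.r_[P,1])[:3];q=q[:2]/q[2];q=q*(1+i['k1']*(q@q))
    return np.array([q[0]*i['fx']+i['cx'],q[1]*i['fy']+i['cy']])
def tool(P,st):  # world point -> mm shift in tool axes
    return np.array(st['ee_rot']).T@(np.array(P)-st['tool_pos'])*1000
def save(cam,name):
    im=get_image(cam);cv2.imwrite(f'pics/{name}.png',im[:,:,::-1]);return im
E
python3 - <<'E'
from h import *
s=get_state();print(s['clock'],s['tool_pos'],np.round(s['ee_rot'],3).tolist(),s['gripper_width'])
save('top','top0');save('side','side0')
for c in('top','side'):
  for q in('case_a','lid_a','repair_bin','stock_tray'):
    b=[([round(v) for v in d['bbox']],round(d['confidence'],2)) for d in spot_in(c,q)][:3]
    p=[(np.round(d['position'],1).tolist(),round(d['confidence'],2),np.round(at_z(c,d['position'],0),3).tolist()) for d in spot_point(c,q)][:3]
    print(c,q,b,p)
a=cv2.imread('pics/top0.png');b=cv2.imread('pics/side0.png')
E
```

```text
pics
0.0 [0.20658226 0.48232844 0.30323627] [[-0.919, 0.394, -0.001], [0.394, 0.919, -0.001], [0.0, -0.002, -1.0]] 0.08532812796402994
top case_a [([216, 183, 239, 218], 0.86), ([301, 214, 323, 246], 0.57)] [([228.2, 197.7], 0.9, [0.563, 0.099, 0.0]), ([310.7, 229.5], 0.69, [0.488, -0.091, 0.0])]Traceback (most recent call last):
  File "<stdin>", line 7, in <module>
ValueError: it knows: case, repair_bin, stock_tray
```

View pics/top0.png

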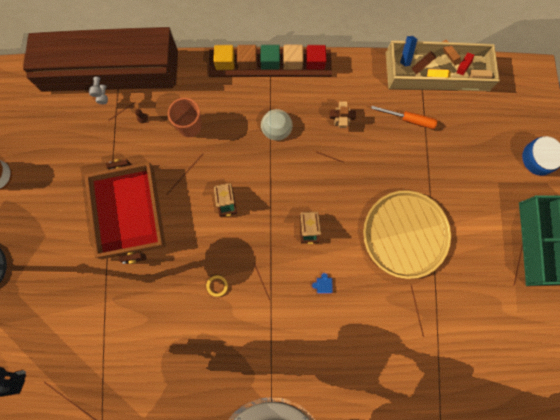

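View pics/side0.png

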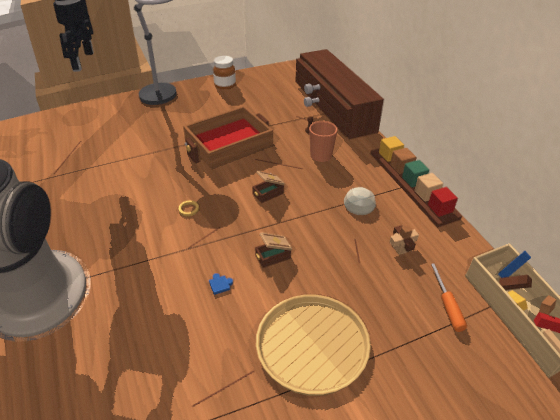

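The top view looks straight down, with +x up and +y left. The bin is near (124,211), the cases near (226,200) and (311,228), and the tray near (407,234). The green openings face the robot, so both hinges are at about world +x. The side view agrees.

```bash
python3 - <<'E'
from h import *
get_image('top');get_image('side')
for c in('top','side'):
  for q,z in(('case',0),('repair_bin',0),('stock_tray',0)):
    if c=='top' and q=='case':
        pass
    print(c,q,[([round(v) for v in d['bbox']],round(d['confidence'],2)) for d in spot_in(c,q)][:3],[(np.round(d['position'],1).tolist(),round(d['confidence'],2),np.round(at_z(c,d['position'],z),3).tolist()) for d in spot_point(c,q)][:3])
a=cv2.imread('pics/top0.png');b=cv2.imread('pics/side0.png')
f=lambda im,x,y,w=66,h=50:cv2.resize(im[y-h//2:y+h//2,x-w//2:x+w//2],(400,300),interpolation=cv2.INTER_CUBIC)
cv2.imwrite('pics/crops.png',np.vstack([np.hstack([f(a,227,200),f(a,311,228)]),np.hstack([f(b,268,187),f(b,273,248)])]))
E
```

```text
top case [([217, 185, 239, 220], 0.83), ([301, 213, 319, 245], 0.82)] [([228.8, 203.8], 0.96, [0.548, 0.097, 0.0]), ([308.0, 230.0], 0.89, [0.487, -0.085, 0.0])]
top repair_bin [([83, 160, 168, 262], 0.98)] [([130.6, 213.0], 0.77, [0.528, 0.326, 0.0])]
top stock_tray [([361, 190, 453, 278], 0.63)] [([401.5, 235.7], 0.7, [0.472, -0.301, 0.0]), ([131.4, 210.8], 0.15, [0.533, 0.324, 0.0])]
side case [([256, 234, 291, 264], 0.7), ([252, 172, 284, 199], 0.62)] [([263.6, 194.9], 0.84, [0.541, 0.099, 0.0]), ([272.5, 256.2], 0.68, [0.488, -0.088, 0.0])]
side repair_bin [([183, 104, 270, 169], 0.77)] [([226.9, 146.1], 0.82, [0.521, 0.323, 0.0])]
side stock_tray [([258, 295, 371, 393], 0.8)] [([313.9, 346.0], 0.73, [0.476, -0.314, 0.0])]
```

View pics/crops.png

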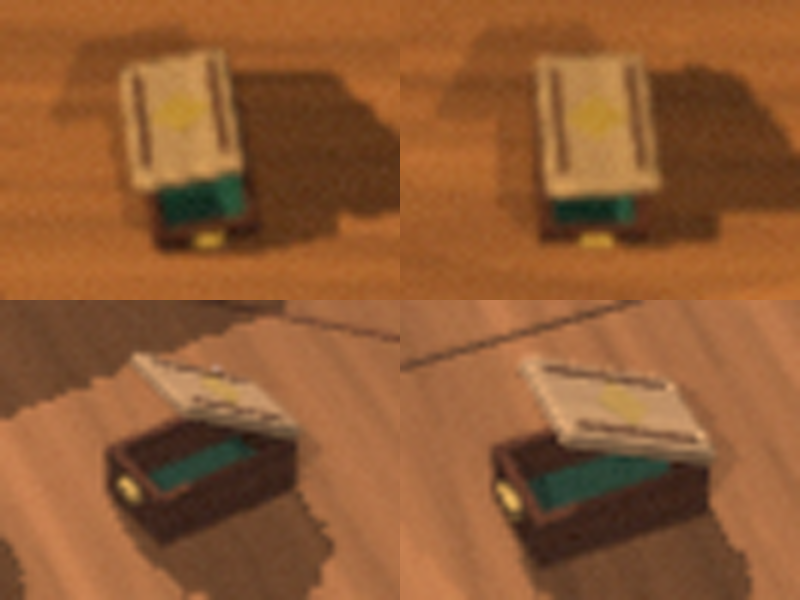

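```bash
python3 - <<'E'
from h import *
s=get_state();print(s['clock'],np.round(camera_info('wrist')['tool_from_camera'],3).tolist(),camera_info('wrist')['fx'])
for P in([.53,.0,.27],[.545,.098,.22],[.487,-.087,.22]): print(tool(P,s).round())
print(np.degrees(np.arctan2(s['ee_rot'][1][1],s['ee_rot'][0][1])))
E
```

```text
0.95 [[0.0, -0.959, -0.283, 0.072], [1.0, 0.0, -0.001, 0.0], [0.001, -0.283, 0.959, -0.07], [0.0, 0.0, 0.0, 1.0]] 328.8561355680309
[-487. -316.   34.]
[-462. -220.   84.]
[-482. -413.   84.]
66.80697012484973
```

Request:
send_rows --pt "1 -60 -30 0 0 0 -0.17" --pt "1 -120 -60 0 0 0 -0.34" --pt "1 -170 -90 20 0 0 -0.51" --pt "1 -225 -115 30 0 0 -0.51" --pt "1 -280 -140 50 0 0 -0.51" --pt "1 -335 -170 70 0 0 -0.51" --pt "1 -390 -195 90 0 0 -0.51" --pt "1 -451 -226 104 0 0 -0.51" --pt "1 -451 -226 104 0 0 -0.51" --pt "1 -451 -226 104 0 0 -0.51"

```text
clock: 2.2
tool_pos: [0.5334, 0.0952, 0.1989]
ee_rot: [[-0.995, -0.101, -0.001], [-0.101, 0.995, -0.0], [0.001, -0.0, -1.0]]
ft_force: [-0.3, -0.2, -0.2]
gripper_width: -0.0
```

```bash
python3 - <<'E'
from h import *
s=get_state();print(s['clock'],s['tool_pos'],np.round(s['ee_rot'],3).tolist(),s['ft_force'],np.abs(s['joint_velocities']).max())
np.save('s1.npy',s,allow_pickle=True)
im=save('wrist','w1')
print(spot_in('wrist','case'),[(d,at_z('wrist',d['position'],0,s)) for d in spot_point('wrist','case')])
E
```

```text
2.2 [0.53335976 0.09515206 0.19894843] [[-0.995, -0.101, -0.001], [-0.101, 0.995, -0.0], [0.001, -0.0, -1.0]] [-0.26212682 -0.17830868 -0.24161946] 0.05245780704982861
[{'bbox': [254.3, 190.0, 313.3, 275.6], 'confidence': 0.72}, {'bbox': [0.0, 82.1, 86.3, 182.9], 'confidence': 0.65}] [({'position': [280.7, 230.2], 'confidence': 0.92}, array([0.55413377, 0.10048804, 0.        ])), ({'position': [64.2, 132.1], 'confidence': 0.64}, array([ 0.48787424, -0.08562992,  0.        ]))]
```

View pics/w1.png

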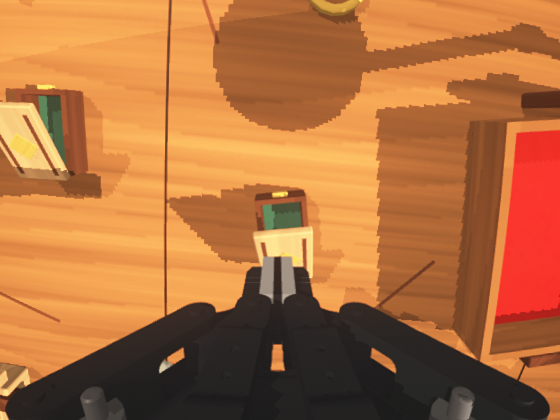

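The wrist view has up as −x and left as −y. Case 1's front rim runs roughly (255,198)–(305,191) under the fingers. Case 2 is at upper left, with its front rim near row 90.

```bash
python3 - <<'E'
from h import *
s=np.load('s1.npy',allow_pickle=True).item()
for n,px in (('1f-',(255,198)),('1f+',(305,191)),('2f-?',(36,91)),('2f+',(82,90)),('2b+',(86,172))): print(n,at_z('wrist',px,.024 if n[1]=='f' else .024,s).round(4))
im=cv2.imread('pics/w1.png')
cv2.imwrite('pics/w1c.png',np.hstack([cv2.resize(im[175:285,230:340],(400,400),interpolation=cv2.INTER_CUBIC),cv2.resize(im[75:205,0:110],(338,400),interpolation=cv2.INTER_CUBIC)]))
E
```

```text
1f- [0.522  0.0771 0.024 ]
1f+ [0.5126 0.1145 0.024 ]
2f-? [ 0.4571 -0.091   0.024 ]
2f+ [ 0.4542 -0.0549  0.024 ]
2b+ [ 0.5144 -0.0542  0.024 ]
```

View pics/w1c.png

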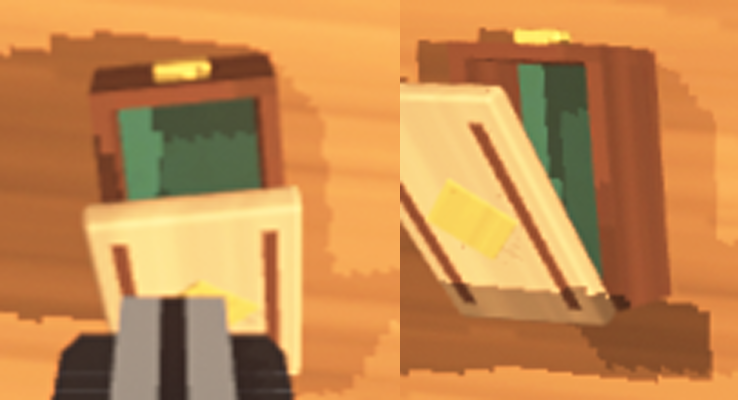

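```bash
python3 - <<'E'
from h import *
s=np.load('s1.npy',allow_pickle=True).item()
c1=[(256.1,194.3,0),(304.2,189.3,0),(255.3,200.3,.024),(305.1,196.5,.024)]
c2=[(82.9,91.3,0),(87.1,171.5,0),(5.9,88.7,.024),(67.3,90.3,.024)]
for c in(c1,c2): print([at_z('wrist',p[:2],p[2],s).round(4).tolist() for p in c])
# fit box by reprojection
from scipy.optimize import least_squares
def fit(obs,loc,x0):
    def r(x):
        R=np.array([[np.cos(x[2]),-np.sin(x[2])],[np.sin(x[2]),np.cos(x[2])]])
        return np.concatenate([proj('wrist',np.r_[R@np.array(l[:2])+x[:2],l[2]],s)-o[:2] for o,l in zip(obs,loc)])
    q=least_squares(r,x0);return q.x.round(4),q.fun.round(1)
print(fit(c1,[(-.032,-.02,0),(-.032,.02,0),(-.032,-.02,.024),(-.032,.02,.024)],[.55,.1,.1]))
print(fit(c2,[(-.032,.02,0),(.032,.02,0),(-.032,-.02,.024),(-.032,.02,.024)],[.49,-.09,0]))
E
```

```text
[[0.5246, 0.0767, 0.0], [0.5163, 0.1162, 0.0], [0.5237, 0.0775, 0.024], [0.5169, 0.1151, 0.024]]
[[0.4544, -0.0682, 0.0], [0.5191, -0.0672, 0.0], [0.4567, -0.1158, 0.024], [0.4551, -0.0662, 0.024]]
(array([0.5518, 0.1025, 0.1935]), array([ 0.1, -0.5, -0.3,  0.3, -1. ,  0.5,  1.2, -0.3]))
(array([ 0.4877, -0.0887,  0.034 ]), array([-1.9,  0.6, -0.5, -0.2,  7.2, -0. , -4.6, -0.5]))
```

Request:
send_rows --pt "1 -7 4 30 0 0 -0.09" --pt "1 -7 4 58 0 0 -0.09" --pt "1 -7 4 64 0 0 -0.09" --pt "1 -7 4 67 0 0 -0.09" --pt "1 -7 4 70 0 0 -0.09" --pt "1 -7 4 72 0 0 -0.09" --pt "1 -7 4 72 0 0 -0.09"

```text
clock: 3.22
tool_pos: [0.539, 0.1019, 0.1282]
ee_rot: [[-0.981, -0.194, 0.001], [-0.194, 0.981, 0.0], [-0.001, -0.0, -1.0]]
ft_force: [1.0, -0.1, -0.1]
gripper_width: 0.0003
```

Request:
send_rows --pt "1 0 0 2 0 0 0" --pt "1 0 0 4 0 0 0" --pt "1 0 0 4 0 0 0"

```text
clock: 3.6
tool_pos: [0.5388, 0.1019, 0.1237]
ee_rot: [[-0.981, -0.194, -0.0], [-0.194, 0.981, 0.0], [0.0, 0.0, -1.0]]
ft_force: [0.2, 0.2, -0.6]
gripper_width: 0.0002
```

Request:
send_rows --pt "1 0 0 2 0 0 0" --pt "1 0 0 4 0 0 0" --pt "1 0 0 4 0 0 0"

```text
clock: 3.98
tool_pos: [0.5388, 0.102, 0.1197]
ee_rot: [[-0.981, -0.194, -0.0], [-0.194, 0.981, 0.0], [0.0, 0.0, -1.0]]
ft_force: [0.6, -0.6, -0.5]
gripper_width: 0.0
```

```bash
python3 - <<'E'
from h import *
s=get_state();a=save('wrist','w2');b=save('side','s2')
print(s['ft_force'])
f=lambda im,x0,x1,y0,y1:cv2.resize(im[y0:y1,x0:x1],(400,400),interpolation=cv2.INTER_CUBIC)
cv2.imwrite('pics/c2.png',np.hstack([f(a,200,360,120,280),f(b,220,320,130,230)])[:,:,::-1])
E
```

```text
[ 0.59622622 -0.63632606 -0.5044936 ]
```

View pics/c2.png

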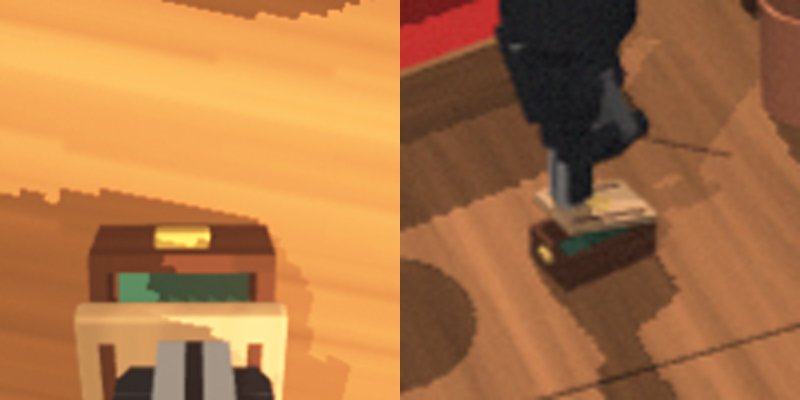

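The fingertips are on case 1's lid, which is going down without resistance past the jam depth. I'll keep pressing towards shut.

Request:
send_rows --pt "1 0 0 3 0 0 0" --pt "1 0 0 6 0 0 0" --pt "1 0 0 9 0 0 0" --pt "1 0 0 12 0 0 0" --pt "1 0 0 13 0 0 0" --pt "1 0 0 13 0 0 0"

```text
clock: 4.82
tool_pos: [0.5389, 0.102, 0.1068]
ee_rot: [[-0.981, -0.194, 0.0], [-0.194, 0.981, 0.0], [-0.0, 0.0, -1.0]]
ft_force: [0.1, -0.1, -0.7]
gripper_width: 0.0002
```

Request:
send_rows --pt "1 0 0 1 0 0 0" --pt "1 0 0 2 0 0 0" --pt "1 0 0 3 0 0 0" --pt "1 0 0 3 0 0 0"

```text
clock: 5.32
tool_pos: [0.5389, 0.102, 0.1038]
ee_rot: [[-0.981, -0.194, 0.0], [-0.194, 0.981, 0.0], [-0.0, 0.0, -1.0]]
ft_force: [0.5, -0.3, 0.5]
gripper_width: -0.0002
```

Request:
send_rows --pt "1 0 0 1 0 0 0" --pt "1 0 0 2 0 0 0" --pt "1 0 0 2 0 0 0"

```text
clock: 5.7
tool_pos: [0.5389, 0.102, 0.1028]
ee_rot: [[-0.981, -0.194, 0.001], [-0.194, 0.981, 0.0], [-0.001, -0.0, -1.0]]
ft_force: [-3.1, -0.3, 9.0]
gripper_width: -0.0003
```

Lid 1 is fully shut: 9 N with the tip at 30 mm. Now I'll press the other case.

Request:
send_rows --pt "1 0 0 -50 0 0 0" --pt "1 25 -43 -70 0 0 0.06" --pt "1 50 -87 -70 0 0 0.12" --pt "1 75 -130 -70 0 0 0.17" --pt "1 99 -174 -70 0 0 0.17" --pt "1 99 -174 -45 0 0 0.17" --pt "1 99 -174 -38 0 0 0.17" --pt "1 99 -174 -34 0 0 0.17" --pt "1 99 -174 -30 0 0 0.17" --pt "1 99 -174 -26 0 0 0.17" --pt "1 99 -174 -26 0 0 0.17"

```text
clock: 7.08
tool_pos: [0.4759, -0.0877, 0.1284]
ee_rot: [[-1.0, -0.026, 0.001], [-0.026, 1.0, -0.0], [-0.001, -0.0, -1.0]]
ft_force: [-1.0, 0.6, 3.6]
gripper_width: 0.0
```

```bash
python3 - <<'E'
from h import *
s=get_state();a=save('wrist','w3');b=save('side','s3')
print(s['clock'],s['tool_pos'],s['ft_force'])
f=lambda im,x0,x1,y0,y1:cv2.resize(im[y0:y1,x0:x1],(400,400),interpolation=cv2.INTER_CUBIC)
cv2.imwrite('pics/c3.png',np.hstack([f(a,200,360,120,280),f(b,225,335,160,270)])[:,:,::-1])
E
```

```text
7.075 [ 0.47590122 -0.08767005  0.12835628] [-0.98360067  0.59717761  3.56738213]
```

View pics/c3.png

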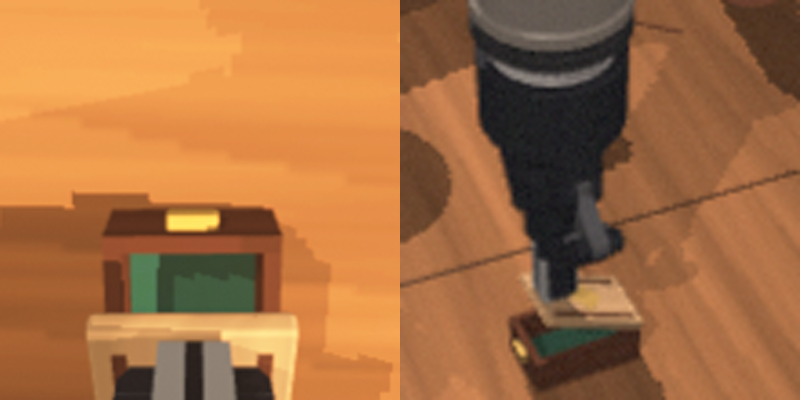

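Request:
send_rows --pt "1 0 0 1 0 0 0" --pt "1 0 0 2 0 0 0" --pt "1 0 0 2 0 0 0"

```text
clock: 7.55
tool_pos: [0.4757, -0.0878, 0.1274]
ee_rot: [[-1.0, -0.025, 0.001], [-0.025, 1.0, -0.0], [-0.001, -0.0, -1.0]]
ft_force: [-4.0, 2.0, 17.7]
gripper_width: 0.0
```

17.7 N with almost no travel at the jam angle, so the case on the right is seized and goes in the bin. I'll lift, open and look before grasping.

Request:
send_rows --pt "1 0 0 -30 0 0 0" --pt "0 10 0 -60 0 0 0" --pt "0 20 0 -90 0 0 0" --pt "0 25 0 -90 0 0 0" --pt "0 25 0 -90 0 0 0" --pt "0 25 0 -90 0 0 0"

```text
clock: 8.3
tool_pos: [0.4503, -0.0885, 0.2149]
ee_rot: [[-1.0, -0.025, -0.002], [-0.025, 1.0, 0.001], [0.002, 0.001, -1.0]]
ft_force: [0.5, -0.6, 0.5]
gripper_width: 0.0849
```

```bash
python3 - <<'E'
from h import *
s=get_state();np.save('s4.npy',s,allow_pickle=True);a=save('wrist','w4')
print(s['clock'],s['tool_pos'],s['ft_force'],s['gripper_width'])
for q in('case','repair_bin','stock_tray'):
  for d in spot_point('wrist',q)[:2]: print(q,d,at_z('wrist',d['position'],0,s).round(3))
E
```

```text
8.3 [ 0.45029449 -0.08845279  0.21489752] [ 0.4550875  -0.57227795  0.46270556] 0.08486066898277397
case {'position': [456.5, 304.2], 'confidence': 0.89} [0.552 0.096 0.   ]
case {'position': [276.4, 242.0], 'confidence': 0.63} [ 0.488 -0.088  0.   ]
stock_tray {'position': [45.9, 221.1], 'confidence': 0.82} [ 0.474 -0.306  0.   ]
```

View pics/w4.png

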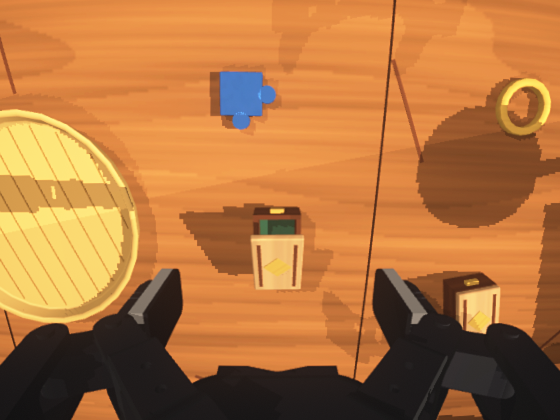

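Case 2 is centred at (277,247) between the open fingers, with its lid still half open. Case 1, lower right near (475,300), shows a shut lid.

```bash
python3 - <<'E'
from h import *
s=np.load('s4.npy',allow_pickle=True).item()
im=cv2.imread('pics/w4.png')
for n,p,z in(('fb-',(254,208),0),('fb+',(300,207.5),0),('ft-',(253.5,216),.024),('ft+',(301,215.5),.024),('r-',(256,289),.028),('r+',(302,289),.028),('1fb-',(444,281),0),('1fb+',(491,272),0),('1t-',(456,293),.031),('1t+',(499,284),.031)): print(n,at_z('wrist',p,z,s).round(4))
f=lambda im,x0,x1,y0,y1:cv2.resize(im[y0:y1,x0:x1],(400,400),interpolation=cv2.INTER_CUBIC)
cv2.imwrite('pics/c4.png',np.hstack([f(im,227,327,200,300),f(im,430,530,260,360)]))
E
```

```text
fb- [ 0.4564 -0.1088  0.    ]
fb+ [ 0.4549 -0.0676  0.    ]
ft- [ 0.4566 -0.1076  0.024 ]
ft+ [ 0.4552 -0.0683  0.024 ]
r- [ 0.5221 -0.1049  0.028 ]
r+ [ 0.5211 -0.0646  0.028 ]
1fb- [0.5259 0.0778 0.    ]
1fb+ [0.5158 0.125  0.    ]
1t- [0.5217 0.073  0.031 ]
1t+ [0.5126 0.1121 0.031 ]
```

View pics/c4.png

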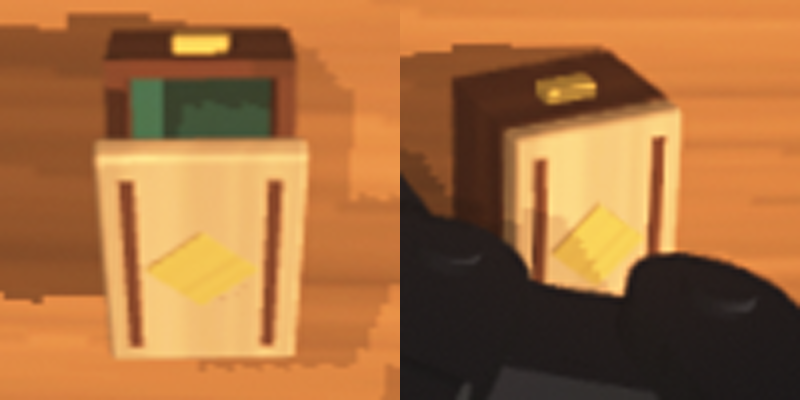

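Request:
send_rows --pt "0 -21 1 40 0 0 -0.015" --pt "0 -42 1 80 0 0 -0.015" --pt "0 -42 1 115 0 0 -0.015" --pt "0 -42 1 137 0 0 -0.015" --pt "0 -42 1 137 0 0 -0.015" --pt "1 -42 1 137 0 0 -0.015" --pt "1 -42 1 137 0 0 -0.015" --pt "1 -42 1 137 0 0 -0.015" --pt "1 -42 1 137 0 0 -0.015" --squeeze 30

```text
clock: 9.62
tool_pos: [0.493, -0.0867, 0.08]
ee_rot: [[-0.999, -0.04, 0.002], [-0.04, 0.999, -0.001], [-0.002, -0.001, -1.0]]
ft_force: [-1.1, -0.1, 5.9]
gripper_width: 0.0398
```

```bash
python3 - <<'E'
from h import *
im=cv2.imread('pics/top0.png')
h=cv2.cvtColor(im,cv2.COLOR_BGR2HSV)
m=((h[...,0]<6)|(h[...,0]>174))&(h[...,1]>190)&(h[...,2]>90)
m=m.astype(np.uint8);m[:,:85]=0;m[:,165:]=0;m[:150]=0;m[270:]=0
n,l,st,c=cv2.connectedComponentsWithStats(m);k=1+st[1:,4].argmax();print(st[k],c[k])
cn=np.argwhere(l==k)[:,::-1].astype(np.float32)
box=cv2.boxPoints(cv2.minAreaRect(cn));print(box.round(1).tolist());W=np.array([at_z('top',b,.019) for b in box]);print(W.round(4).tolist(),W.mean(0))
for p in((86,175),(157,164),(161,247),(95,257)): print(at_z('top',p,.057).round(4))
# tray
m=cv2.inRange(h,(18,90,120),(32,255,255));m[:,:350]=0;m[:,460:]=0;m[:180]=0;m[290:]=0
p=np.argwhere(m>0)[:,::-1].astype(np.float32);(c,r)=cv2.minEnclosingCircle(p);print('tray',c,r,at_z('top',c,.018),at_z('top',(c[0]+r,c[1]),.018))
s=get_state();print(s['tool_pos'])
E
```

```text
[  94  172   63   76 3759] [125.36924714 209.84224528]
[[91.4000015258789, 179.1999969482422], [146.3000030517578, 170.6999969482422], [157.5, 242.39999389648438], [102.5, 251.0]]
[[0.6042, 0.4178, 0.019], [0.6234, 0.2881, 0.019], [0.4565, 0.2551, 0.019], [0.4369, 0.3808, 0.019]] [0.53025486 0.33544644 0.019     ]
[0.6042 0.4165 0.057 ]
[0.6281 0.2545 0.057 ]
[0.4417 0.238  0.057 ]
[0.4194 0.3837 0.057 ]
tray (406.5, 234.5) 44.905555725097656 [ 0.47261334 -0.30744527  0.018     ] [ 0.47187676 -0.41287318  0.018     ]
[ 0.4929612  -0.08665904  0.07995392]
```

Request:
send_rows --pt "1 0 0 -40 0 0 0" --pt "1 0 0 -80 0 0 0" --pt "1 0 0 -110 0 0 0" --pt "1 0 0 -110 0 0 0"

```text
clock: 10.12
tool_pos: [0.4933, -0.0868, 0.1908]
ee_rot: [[-0.999, -0.04, 0.005], [-0.04, 0.999, -0.002], [-0.005, -0.002, -1.0]]
ft_force: [-0.5, 0.0, -2.4]
gripper_width: 0.0396
```

Request:
send_rows --pt "1 -6 40 0 0 0 -0.02" --pt "1 -13 95 0 0 0 -0.05" --pt "1 -20 150 0 0 0 -0.08" --pt "1 -27 205 0 0 0 -0.11" --pt "1 -34 260 0 0 0 -0.14" --pt "1 -41 315 0 0 0 -0.16" --pt "1 -48 370 0 0 0 -0.16" --pt "1 -53 402 0 0 0 -0.16" --pt "1 -53 412 0 0 0 -0.16" --pt "1 -53 412 0 0 0 -0.16"

```text
clock: 11.38
tool_pos: [0.5282, 0.3269, 0.1874]
ee_rot: [[-0.98, -0.2, -0.002], [-0.2, 0.98, -0.001], [0.003, -0.001, -1.0]]
ft_force: [-0.1, 0.4, -2.6]
gripper_width: 0.0396
```

```bash
python3 - <<'E'
from h import *
s=get_state();np.save('s5.npy',s,allow_pickle=True);a=save('wrist','w5')
print(s['clock'],s['tool_pos'],s['ft_force'],s['gripper_width'])
E
```

```text
11.375 [0.52817105 0.32694675 0.1873557 ] [-0.05612353  0.4062171  -2.59704471] 0.03959587018402201
```

View pics/w5.png

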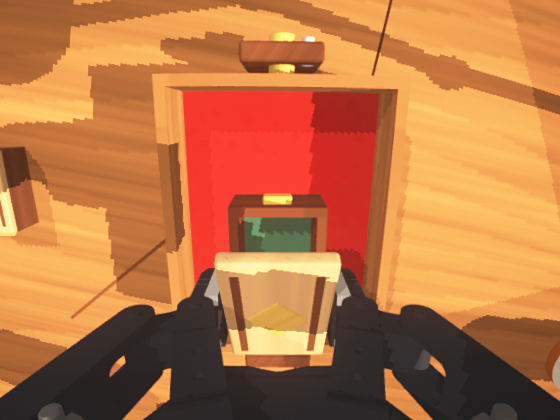

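The case hangs level and square over the red floor, centred between the bin walls (case at column 278, walls at 170 and 390). I'll lower it.

Request:
send_rows --pt "1 0 0 25 0 0 0" --pt "1 0 0 50 0 0 0" --pt "1 0 0 70 0 0 0" --pt "1 0 0 79 0 0 0" --pt "1 0 0 83 0 0 0" --pt "1 0 0 84 0 0 0" --pt "1 0 0 84 0 0 0"

```text
clock: 12.3
tool_pos: [0.5292, 0.3273, 0.1056]
ee_rot: [[-0.98, -0.199, 0.001], [-0.199, 0.98, 0.001], [-0.001, 0.0, -1.0]]
ft_force: [0.1, -0.2, -2.4]
gripper_width: 0.0398
```

Request:
send_rows --pt "1 0 0 2 0 0 0" --pt "1 0 0 4 0 0 0" --pt "1 0 0 5 0 0 0" --pt "1 0 0 5 0 0 0"

```text
clock: 12.8
tool_pos: [0.5288, 0.3273, 0.0998]
ee_rot: [[-0.98, -0.199, -0.0], [-0.199, 0.98, -0.0], [0.0, -0.0, -1.0]]
ft_force: [-0.3, 0.0, -2.0]
gripper_width: 0.0399
```

Request:
send_rows --pt "1 0 0 1 0 0 0" --pt "1 0 0 2 0 0 0" --pt "1 0 0 2 0 0 0"

```text
clock: 13.18
tool_pos: [0.5289, 0.3273, 0.099]
ee_rot: [[-0.98, -0.199, 0.001], [-0.199, 0.98, 0.0], [-0.001, 0.0, -1.0]]
ft_force: [-3.6, -1.7, 6.0]
gripper_width: 0.0399
```

Request:
send_rows --pt "0.4 0 0 0 0 0 0" --pt "0.3 0 0 0 0 0 0" --pt "0.3 0 0 0 0 0 0" --pt "0.3 0 0 -20 0 0 0" --pt "0.3 0 0 -60 0 0 0" --pt "0.3 0 0 -110 0 0 0" --pt "0.3 30 -20 -130 0 0 0" --pt "0.3 30 -20 -130 0 0 0"

```text
clock: 14.18
tool_pos: [0.5029, 0.3011, 0.23]
ee_rot: [[-0.98, -0.198, 0.002], [-0.198, 0.98, 0.001], [-0.003, 0.0, -1.0]]
ft_force: [0.4, -0.4, -0.2]
gripper_width: 0.0598
```

```bash
python3 - <<'E'
from h import *
s=get_state();np.save('s6.npy',s,allow_pickle=True);a=save('wrist','w6')
print(s['clock'],s['tool_pos'],s['ft_force'],s['gripper_width'])
for q in('case',):
  for d in spot_point('wrist',q)[:3]: print(q,d,at_z('wrist',d['position'],0,s).round(3),at_z('wrist',d['position'],0.019,s).round(3))
print(spot_in('wrist','case'))
E
```

```text
14.175 [0.50294516 0.30105802 0.22996895] [ 0.44925401 -0.42938995 -0.18526971] 0.05982582956725538
case {'position': [66.6, 207.9], 'confidence': 0.68} [0.554 0.102 0.   ] [0.546 0.114 0.019]
case {'position': [300.0, 226.8], 'confidence': 0.59} [0.527 0.329 0.   ] [0.521 0.326 0.019]
[{'bbox': [19.5, 172.5, 91.0, 248.4], 'confidence': 0.96}, {'bbox': [276.6, 191.6, 333.7, 282.9], 'confidence': 0.68}]
```

View pics/w6.png

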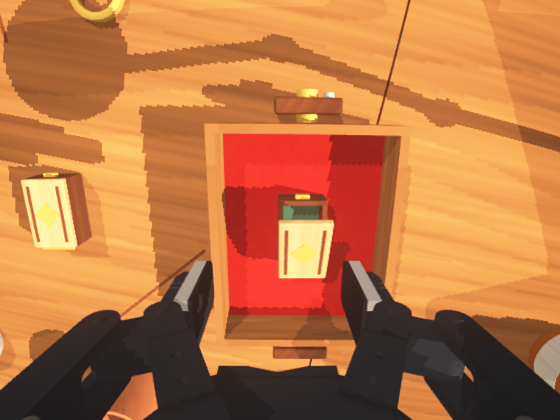

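The seized case stands flat in the middle of the bin, with its lid still part open. The shut free case is fully visible on the left, lid corners about (24,181), (67,178), (76,246) and (36,249).

```bash
python3 - <<'E'
from h import *
s=np.load('s6.npy',allow_pickle=True).item()
im=cv2.imread('pics/w6.png');h=cv2.cvtColor(im,cv2.COLOR_BGR2HSV)
m=((h[...,1]<150)&(h[...,2]>190)).astype(np.uint8);m[:165]=0;m[260:]=0;m[:,:10]=0;m[:,100:]=0
m=cv2.morphologyEx(m,cv2.MORPH_CLOSE,np.ones((7,7)))
n,l,st,c=cv2.connectedComponentsWithStats(m);k=1+st[1:,4].argmax();print(st[k],c[k])
pts=np.argwhere(l==k)[:,::-1].astype(np.float32)
W=np.array([at_z('wrist',p,.031,s)[:2] for p in pts])*1000
r=cv2.minAreaRect(W.astype(np.float32));print(r)
C=np.array([at_z('wrist',p,.031,s) for p in((24,181),(67,178),(76,246),(36,249))]);print(C.round(4).tolist(),C.mean(0).round(4))
for P in([.552,.1025,.2],[.552,.1025,.079]): print(tool(P,s))
E
```

```text
[  21  174   56   75 3087] [ 49.23679948 212.60349854]Traceback (most recent call last):
  File "<stdin>", line 8, in <module>
  File "h.py", line 13, in at_z
    o,d=ray(cam,px,st);return o+d*(z-o[2])/d[2]
        ~~~^^^^^^^^^^^
  File "h.py", line 4, in ray
    i=camera_info(cam)
ValueError: time passes only in moves, steps and waits
```

```bash
sed -i '2a import functools; camera_info=functools.lru_cache(None)(camera_info)' h.py; python3 - <<'E'
from h import *
s=np.load('s6.npy',allow_pickle=True).item()
im=cv2.imread('pics/w6.png');h=cv2.cvtColor(im,cv2.COLOR_BGR2HSV)
m=((h[...,1]<150)&(h[...,2]>190)).astype(np.uint8);m[:165]=0;m[260:]=0;m[:,:10]=0;m[:,100:]=0
m=cv2.morphologyEx(m,cv2.MORPH_CLOSE,np.ones((7,7)))
n,l,st,c=cv2.connectedComponentsWithStats(m);k=1+st[1:,4].argmax()
pts=np.argwhere(l==k)[:,::-1].astype(np.float32)
W=np.array([at_z('wrist',p,.031,s)[:2] for p in pts])*1000
print(cv2.minAreaRect(W.astype(np.float32)))
C=np.array([at_z('wrist',p,.031,s) for p in((24,181),(67,178),(76,246),(36,249))]);print(C.round(4).tolist(),C.mean(0).round(4))
E
```

```text
((548.6126708984375, 104.46568298339844), (68.2793197631836, 42.53438186645508), 11.233220100402832)
[[0.5244, 0.0813, 0.031], [0.5143, 0.1209, 0.031], [0.5758, 0.1304, 0.031], [0.5872, 0.0916, 0.031]] [0.5504 0.1061 0.031 ]
```

Request:
send_rows --pt "0 -2 -50 0 0 0 0" --pt "0 -4 -105 0 0 0 0" --pt "0 -7 -155 20 0 0 0.005" --pt "0 -9 -203 60 0 0 0.01" --pt "0 -9 -203 105 0 0 0.01" --pt "0 -9 -203 140 0 0 0.01" --pt "0 -9 -203 151 0 0 0.01" --pt "0 -9 -203 151 0 0 0.01" --pt "1 -9 -203 151 0 0 0.01" --pt "1 -9 -203 151 0 0 0.01" --pt "1 -9 -203 151 0 0 0.01" --pt "1 -9 -203 151 0 0 0.01" --squeeze 30

```text
clock: 15.82
tool_pos: [0.5532, 0.1047, 0.0781]
ee_rot: [[-0.982, -0.189, 0.002], [-0.189, 0.982, 0.0], [-0.002, -0.0, -1.0]]
ft_force: [-1.4, 0.2, 6.2]
gripper_width: 0.04
```

Request:
send_rows --pt "1 0 0 -40 0 0 0" --pt "1 5 -13 -80 0 0 0" --pt "1 23 -60 -100 0 0 0" --pt "1 43 -110 -100 0 0 0" --pt "1 63 -160 -100 0 0 0" --pt "1 83 -210 -100 0 0 0" --pt "1 103 -260 -100 0 0 0" --pt "1 123 -310 -100 0 0 0" --pt "1 142 -360 -100 0 0 0" --pt "1 154 -389 -100 0 0 0" --pt "1 154 -389 -90 0 0 0" --pt "1 154 -389 -80 0 0 0"

```text
clock: 17.32
tool_pos: [0.4746, -0.3058, 0.156]
ee_rot: [[-0.982, -0.189, -0.001], [-0.189, 0.982, 0.001], [0.0, 0.001, -1.0]]
ft_force: [0.4, 0.3, -1.7]
gripper_width: 0.0393
```

```bash
python3 - <<'E'
from h import *
s=get_state();a=save('wrist','w7')
print(s['clock'],s['tool_pos'],s['ft_force'],s['gripper_width'])
for q in('case','stock_tray'):
  for d in spot_point('wrist',q)[:3]: print(q,d,at_z('wrist',d['position'],0,s).round(3),spot_in('wrist',q)[:1])
E
```

```text
17.325 [ 0.4746383  -0.30575577  0.15603816] [ 0.39300542  0.29612867 -1.74489596] 0.03928008535667741
case {'position': [277.9, 267.9], 'confidence': 0.57} [ 0.51  -0.298  0.   ] [{'bbox': [223.9, 205.1, 330.6, 361.0], 'confidence': 0.85}]
stock_tray {'position': [276.5, 266.3], 'confidence': 0.45} [ 0.509 -0.299  0.   ] [{'bbox': [123.1, 64.4, 421.0, 346.3], 'confidence': 0.58}]
```

Request:
send_rows --pt "1 0 0 25 0 0 0" --pt "1 0 0 48 0 0 0" --pt "1 0 0 61 0 0 0" --pt "1 0 0 66 0 0 0" --pt "1 0 0 68 0 0 0" --pt "1 0 0 69 0 0 0" --pt "1 0 0 69 0 0 0"

```text
clock: 18.45
tool_pos: [0.4751, -0.3067, 0.0883]
ee_rot: [[-0.982, -0.189, 0.001], [-0.189, 0.982, -0.001], [-0.001, -0.001, -1.0]]
ft_force: [-0.3, -1.0, -2.3]
gripper_width: 0.0397
```

Request:
send_rows --pt "1 0 0 2 0 0 0" --pt "1 0 0 3 0 0 0" --pt "1 0 0 4 0 0 0" --pt "1 0 0 4 0 0 0"

```text
clock: 18.95
tool_pos: [0.4749, -0.3065, 0.0841]
ee_rot: [[-0.982, -0.189, 0.0], [-0.189, 0.982, 0.0], [-0.0, 0.0, -1.0]]
ft_force: [-2.0, 1.4, 1.7]
gripper_width: 0.0394
```

Request:
send_rows --pt "1 0 0 0.5 0 0 0" --pt "1 0 0 1 0 0 0" --pt "1 0 0 1 0 0 0"

```text
clock: 19.32
tool_pos: [0.4749, -0.3065, 0.0841]
ee_rot: [[-0.982, -0.189, 0.0], [-0.189, 0.982, -0.0], [-0.0, -0.0, -1.0]]
ft_force: [-4.4, 2.6, 11.9]
gripper_width: 0.0395
```

It's seated (12 N). I'll release and withdraw.

Request:
send_rows --pt "0.4 0 0 0 0 0 0" --pt "0.2 0 0 0 0 0 0" --pt "0.2 0 0 0 0 0 0" --pt "0.2 0 0 -20 0 0 0" --pt "0.2 0 0 -60 0 0 0" --pt "0.2 0 0 -110 0 0 0" --pt "0.2 60 30 -140 0 0 0" --pt "0.2 90 60 -160 0 0 0" --pt "0.2 90 100 -160 0 0 0" --pt "0.2 90 150 -160 0 0 0" --pt "0.2 90 150 -160 0 0 0"

```text
clock: 20.7
tool_pos: [0.3571, -0.1738, 0.243]
ee_rot: [[-0.981, -0.191, -0.001], [-0.191, 0.981, 0.001], [0.0, 0.001, -1.0]]
ft_force: [-0.3, -0.2, 0.5]
gripper_width: 0.0683
```

```bash
python3 - <<'E'
from h import *
s=get_state();a=save('top','top8');b=save('side','side8');w=save('wrist','w8')
print(s['clock'],s['tool_pos'],s['ft_force'],s['gripper_width'])
for c in('top','side'): print(c,[(d['confidence'],at_z(c,d['position'],.012).round(3)) for d in spot_point(c,'case')])
f=lambda im,x0,x1,y0,y1:cv2.resize(im[y0:y1,x0:x1],(400,300),interpolation=cv2.INTER_CUBIC)
cv2.imwrite('pics/c8.png',np.vstack([np.hstack([f(a,60,190,160,260),f(a,345,475,185,285)]),np.hstack([f(b,165,295,90,190),f(b,250,380,295,395)])])[:,:,::-1])
E
```

```text
20.7 [ 0.35714536 -0.17375426  0.24297134] [-0.31793029 -0.16311207  0.51402459] 0.06831192185503852
top [(0.69, array([ 0.465, -0.307,  0.012]))]
side [(0.74, array([ 0.464, -0.308,  0.012])), (0.62, array([0.529, 0.338, 0.012]))]
```

View pics/c8.png

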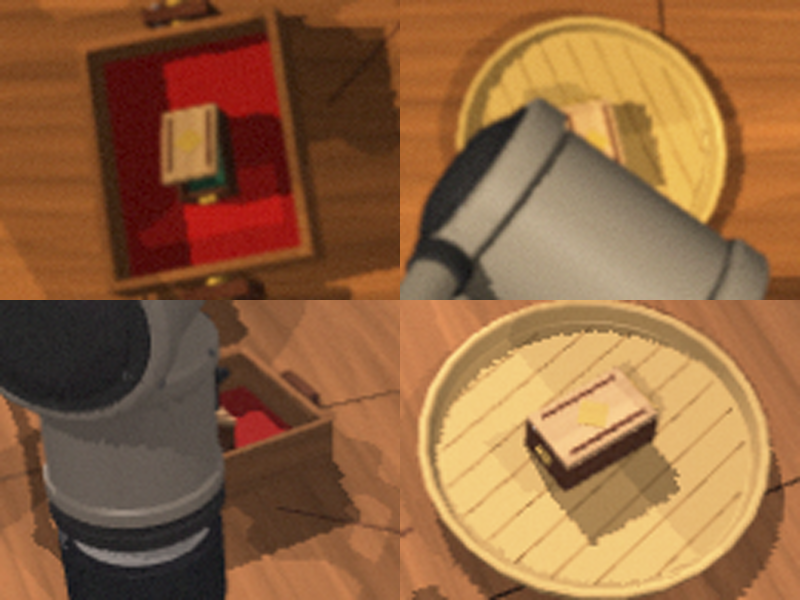

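The part-open case stands flat in the bin, and the shut case stands flat and centred on the tray. The arm is clear of both, so I'm handing in.

```bash
python3 -c "
from cell import *
print(finish_job())"
```

```text
the job is handed in; nothing more can be done
None
```

I tested both lids, put the seized case in the repair bin and the free case on the stock tray, and handed the job in at about 21 s of the 67 s allowed.

- **Lid test:** The left case, at about (0.55, 0.10), closed fully. It showed almost no resistance until a firm stop with the fingertips 30 mm up, and I left it shut. The right case, at about (0.49, −0.09), jammed after a few degrees. I pressed that one to 17.7 N, more than the 8–10 N that would have been enough.
- **Placing:** I lowered each case until the wrist force showed contact (6 N in the bin, 12 N on the tray), then opened the fingers and lifted straight off.
- **Last checks:** The final pictures show the seized case flat and central in the bin with its lid still part open. The free case stands flat, shut and central on the tray. The wrist force was back to about zero.
- **Not fully confirmed:** In the last pictures the arm hid the bin case from the side camera and most of the tray case from the top camera. Each case was therefore judged mainly from one clear view there, plus an earlier clear wrist view of the bin case. The network also missed the bin case in the final top picture, although it is plainly visible there.

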